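# Nip a terminal in the ratchet crimper and hold it

### The job

A ratchet crimping tool is clamped flat in a bench holder with a terminal standing in its jaws. Swing the slotted retainer flap shut over the jaws until its tab snaps behind the rim, then close the moving handle by exactly three clicks of the ratchet, counted from fully open, so that the jaws just nip the terminal. Finish while still holding: keep the handle pressed there at the third click, short of the fourth, and leave the other things on the bench where they stand.

Things in the scene. Friction and masses are not known exactly. Their poses are not given: they have to be found in the camera images.
- crimper: Bench holder (aluminium base 265 x 115 x 10 mm) with the fixed half of the crimping tool clamped in it, bolted down. Origin on the bench under the tool's pivot bolt; x runs along the tool to its nose (jaws, flap), both handles run towards -x; y points to the moving handle's side; z up. Base spans x -188 to 78, y -78 to 38 mm.
- pivot (a point): On the pivot axis, 47 mm above the bench. Around it the steel head: top 58 mm above the bench, bolt head 63 mm. Jaws, 22 to 58 mm from the pivot towards the nose, 58 mm high, with the copper terminal upright between them. Highest fixed parts: the two clamps on the fixed handle, 70 mm high, at crimper x -81 to -166, y -6 to -62 mm.
- handle: Moving handle, turning about the upright pivot bolt; origin on that axis, 47 mm up. Open, its straight centre line leaves the pivot at 138 degrees from crimper +x towards +y. Steel shank to 68 mm from the pivot, then a black grip to 178 mm: 20 mm wide, 26 mm high, its top 60 and underside 34 mm above the bench. The bench beside its outer (+y) face is clear.
- handle_grip (a point): Middle of the moving handle's grip, on its centre line, 140 mm from the pivot axis, 47 mm above the bench. The outer face, which is pushed, lies 10 mm from it.
- handle_turn (a joint): Handle angle, rad: 0 fully open (start; a spring returns it), growing as it closes, anticlockwise from above, to 0.55. A pawl clicks every 0.1 rad (14 mm at handle_grip), near 0.09, 0.19, 0.29, 0.39, 0.49. The push at handle_grip climbs from about 4 to 9 N before each click, then drops by about 5 N. It cannot open again: let go, it settles at 0.1, 0.2, 0.3.. and a click too many cannot be undone.
- flap_turn (a joint): Angle of the retainer flap, rad: 0 shut, level over the jaws; grows as it swings up and over to the nose; 1.57 upright, 2.2 open stop. Light friction keeps it where it is left. Its tab meets the rim near 0.16 and snaps behind it at about 0.08, with about 5 N pressed at flap_tip; from then on it stays shut.
- flap_hinge (a point): Middle of the flap's hinge pin at the tool's nose: 62 mm from the pivot along crimper x, 64.5 mm above the bench. The pin lies along crimper y.
- flap_tip (a point): On the flap's outer face near its free edge, 40 mm from the hinge pin: the place to press. The flap is a steel plate 48 mm long from the pin, 36 mm wide, 3 mm thick, slotted for the wire, with a sprung tab 10 mm deep under its free edge. Shut, its top lies 66 mm above the bench.
- sample_jar: Bystander: small jar with an orange cap, 54 mm wide, 78 mm tall; origin under its middle.
- tape_roll: Bystander: roll of blue tape lying flat, 104 mm wide, 48 mm high; origin under its middle.
- beaker: Bystander: small glass beaker, 68 mm wide, 85 mm tall; origin under its middle.

How it is judged:
By the outcome, as a careful person would: the job done as asked, in the order asked, and still so for the second after the job is handed in, while the arm keeps its last pose, push and grip.
It also fails if it takes over 70 s, if anything falls off the work surface, if the arm or the gripper's body presses on something with over 40 N, if the wrist force passes 120 N, or if a joint passes its speed limit or range.

### The arm

A 6-joint arm with a two-finger parallel gripper is mounted at the origin on the work surface. World frame = base frame: x ahead of the robot, y to its left, z up, the work surface at z = 0. Lengths are in mm, angles in rad, forces in N, time in s.
With the tool pointing down it reaches from about 350 to 875 mm from the base axis. Payload 4.2 kg.
Tool frame: the origin (TCP) lies midway between the tips of the shut fingers; the grasp point (between the pads) lies 19 mm behind it (arm.grip_point_offset is the distance from the TCP to the grasp point, in mm); y points along the fingers, z is the direction in which the jaws open and shut, and the axes are right-handed (so a half turn about y gives the same grasp; the last joint's range is limited). The gripper opens to 85 mm and grips with 20 to 120 N. Pads are 22 mm wide; open, the fingers measure 114 mm over their backs; the gripper's body (76 mm by 85 mm) begins 54 mm behind the grasp point. The pads swing forward as they close: fully open they stand 13 mm farther back than shut.
Start: joints at [-0.975, 0.385, 0.008, 0, -1.194, -0.259], TCP at [206.558, -589.859, 231.312] pointing down, gripper open.
Joint ranges: [-3.14, 3.14], [-1.21, 2.06], [-1.07, 1.41], [-3.16, 2.05], [-2.99, -0.16], [-3.1, 3.1]. Speed limits (rad/s): [2.79, 2.79, 3.14, 3.14, 3.14, 3.14].

### API

Orientations are given as a unit quaternion [x, y, z, w].
In Python, from bench import arm, optics, job_done, spotter gives the robot as it stands.
- The arm moves only by the tool jog_arm, never from a script. Its arguments are lists of equal length, an entry for each row: "translation": the shift along the tool's x, y, z in units of 50 mm (1.0 is 50 mm), a list of three; "rot": the turn, a rotation vector about the tool's x, y, z in units of 8 degrees (1.0 is 8 degrees), a list of three; "gripper": the opening, from 0 (shut) to 1 (fully open). A call has 1 to 20 rows; each row is the pose to reach, as a shift and turn from the pose measured when the call began, along the tool's axes at that moment; what a row does not reach only later rows make up. A row lasts 1/10 s, in which the tool goes at most 50 mm and 8.59 degrees, less where a joint would pass 70% of its speed; a pose out of reach is approached as far as the arm can. A call with a gripper value outside its range is refused whole. The fingers move at their own pace and stop on an object; the grip force is fixed at half the most. Time passes only in rows, so rows that repeat a pose let the fingers close. It gives the time, the measured TCP pose, the force and the opening at its end, in the units of the state.
- arm.read_state(): the state, without advancing time (a new reading comes with each control period).
- optics.get_image(name): name is "side" or "top"; returns a dict with "frame" (400x640x3 uint8, red, green, blue), "mtx" (3x3 intrinsics, pixels), "xyz" and "attitude" of the camera in the world. Camera axes: x right, y down, z forward; pixel columns grow to the right and rows downward; lengths in mm; the calibration is good to about 2 mm. A picture is of the moment at which its call begins. There is no depth.
- job_done(): hands the job in, once; it reports no verdict.
Trained networks look in the newest picture that a camera, given by its name, has taken for a name from the list of things; names that differ only in an ending like _2 or _b are one class to them, and where a whole thing is asked for, a point or a joint stands for the part that bears it (a point fixed in the world has none). Each returns a list of dicts, best first, with "score" (0 to 1); they miss things now and then, are a little off and sometimes report something else, mostly with a low value. They report only what shows in the picture. A call takes as long as a camera call.
- spotter.look_for(camera, thing): "centre" ([x, y, z] in mm, in the coordinates of the camera as it stood for that picture, good to about 4 mm: the middle of the surface that is visible of it).
The state is a dict: "clock": time; "joints": joint angles; "joint_vel": joint speeds; "joint_efforts": joint torques, N m; "position": TCP position; "ee_rot": TCP orientation; "contact_force": force on the tool from outside, world axes, zero at the start; "wrist_torque": the same for the moment, N m; "gripper_width": finger opening in mm.
Only numpy, scipy, OpenCV 4.12 (cv2) and the standard library are available. Lean on these libraries where they do the work, as an engineer would, in place of code of your own. Each camera call takes 0.05 s, during which the arm holds its last target. There are 200 camera calls.

## Working session

There is one attempt and no reset: what is moved stays moved. The work goes in short steps, Python scripts to look and compute and a tool call to move; the robot and the scene stay as the last step left them, time stands still between calls to the robot, and variables do not carry over. Pictures are saved under pics/ and viewed, about 8 in all and at most 12, crops included, and the job is handed in when it is done.

Besides the shell and the picture viewer there is one more tool, called after "Call:" as a command line: name --argument value ..., lists and objects as JSON in quotes. jog_arm: Moves the arm, as the interface text tells. Its arguments: {"type":"object","properties":{"translation":{"type":"array"},"rot":{"type":"array"},"gripper":{"type":"array"}},"required":["translation","rot","gripper"]}

```bash
mkdir -p pics; ls
cat > h.py <<'E'
import numpy as np, cv2
from scipy.spatial.transform import Rotation as R
from bench import arm, optics, job_done, spotter
def cam(n,save=None):
    d=optics.get_image(n)
    if save: cv2.imwrite('pics/'+save,cv2.cvtColor(d['frame'],cv2.COLOR_RGB2BGR))
    return d
def rot(a):
    a=np.array(a,float); return a if a.shape==(3,3) else R.from_quat(a).as_matrix()
def toworld(d,p): return rot(d['attitude'])@np.array(p)+np.array(d['xyz'])
def proj(d,P):
    c=(np.atleast_2d(P)-np.array(d['xyz']))@rot(d['attitude'])
    q=c@np.array(d['mtx']).T; return q[:,:2]/q[:,2:]
def unproj_z(d,uv,z):
    r=rot(d['attitude'])@np.linalg.inv(d['mtx'])@np.array([*uv,1.]); o=np.array(d['xyz'])
    return o+r*(z-o[2])/r[2]
E
python3 - <<'E'
from h import *
np.set_printoptions(precision=2,suppress=True)
for n in('side','top'):
    d=cam(n,n+'1.png'); print(n,d['xyz'],d['attitude'],d['mtx'])
    for t in ['crimper','pivot','handle','handle_grip','flap_hinge','flap_tip','sample_jar','tape_roll','beaker']:
        try:
            for r in spotter.look_for(n,t)[:2]: print(t,round(r['score'],2),toworld(d,r['centre']))
        except Exception as e: print(t,e)
print(arm.read_state())
E
```

```text
pics
side [297.82 600.91 468.06] [-0.21  0.84 -0.48  0.14] [[465.98   0.   317.86]
 [  0.   465.98 203.06]
 [  0.     0.     1.  ]]
crimper 0.61 [614.73  81.    41.3 ]
pivot 0.88 [615.69  77.18  39.04]
handle 0.79 [627.66  -4.43  52.16]
handle_grip 0.93 [629.23  -1.85  54.84]
flap_hinge 0.64 [610.6   81.93  42.89]
flap_tip 0.64 [522.85  74.32  83.78]
sample_jar 0.95 [771.21 148.96  48.02]
sample_jar 0.35 [628.94  -4.82  55.22]
tape_roll 0.63 [663.44 198.55  36.09]
beaker 0.93 [540.51 219.88  58.97]
beaker 0.59 [662.54 201.44  34.83]
top [607.95  17.1  728.14] [ 0.71 -0.7  -0.   -0.03] [[392.44   0.   314.91]
 [  0.   392.44 193.76]
 [  0.     0.     1.  ]]
pivot 0.86 [645.11  57.71  32.9 ]
handle 0.94 [632.84 -25.53  57.04]
handle_grip 0.82 [633.48 -23.86  55.63]
flap_hinge 0.64 [642.67  56.43  34.26]
flap_hinge 0.17 [632.07 -21.9   58.68]
flap_tip 0.6 [525.41  70.37 111.08]
sample_jar 0.64 [780.08 134.7   75.58]
tape_roll 0.92 [661.67 188.39  50.07]
beaker 0.92 [542.67 220.64  43.01]
{'clock': 1.0, 'joints': array([-0.98,  0.38,  0.01, -0.  , -1.19, -0.26]), 'joint_vel': array([ 0., -0.,  0., -0., -0.,  0.]), 'joint_efforts': array([  0.  , -39.21,  18.86,   4.19,  -0.  ,   0.  ]), 'position': array([ 206.55, -589.85,  231.31]), 'ee_rot': array([-0.7 , -0.12,  0.12,  0.7 ]), 'contact_force': array([ 0.33, -0.85,  0.68]), 'wrist_torque': array([ 0.01,  0.01, -0.01]), 'gripper_width': 85.51990318812531}
```

Run:
```python
import cv2,numpy as np
for n in('top','side'):
    a=cv2.imread(f'pics/{n}1.png'); cv2.imwrite(f'pics/{n}1b.png',cv2.resize(a,(800,500),interpolation=cv2.INTER_CUBIC))
```

```text
(no output)
```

View pics/top1.png

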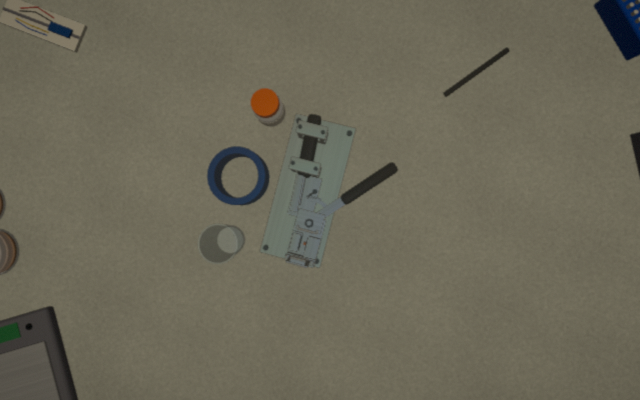

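View pics/side1.png

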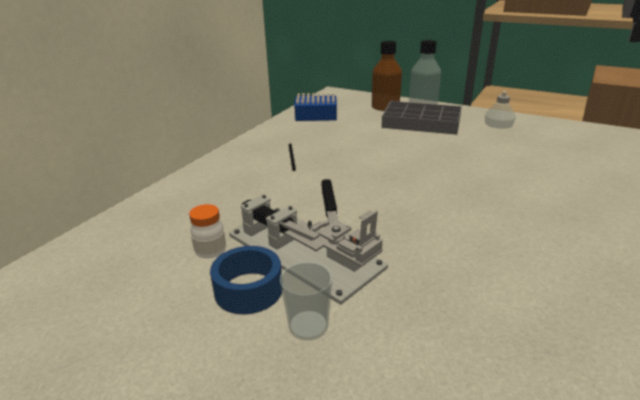

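The top view shows the nose towards the robot: bolt at about (309,223), flap hinge at about (302,258), handle from (325,210) to (395,167). The side view shows the flap upright near (368,228). I'll zoom in for the fit.

Run:
```python
import cv2
a=cv2.imread('pics/top1.png')[105:275,240:410]
b=cv2.imread('pics/side1.png')[170:310,220:400]
cv2.imwrite('pics/c_top.png',cv2.resize(a,(595,595),interpolation=cv2.INTER_CUBIC))
cv2.imwrite('pics/c_side.png',cv2.resize(b,(720,560),interpolation=cv2.INTER_CUBIC))
```

```text
(no output)
```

View pics/c_top.png

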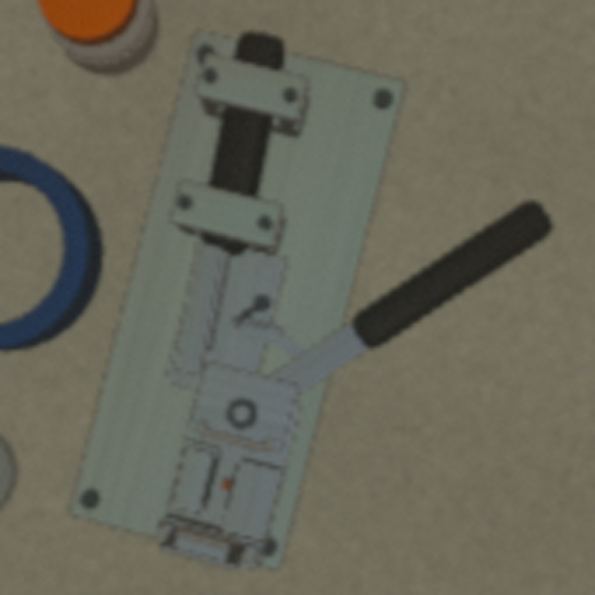

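View pics/c_side.png

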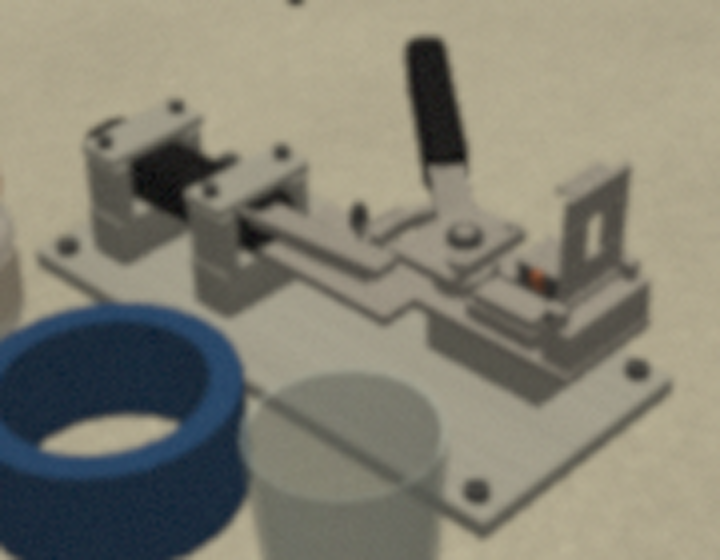

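```bash
cat > fit.py <<'E'
from h import *
from scipy.optimize import least_squares
np.set_printoptions(precision=2,suppress=True)
T,S=cam('top'),cam('side')
t=lambda u,v:(u/3.5+240-.36,v/3.5+105-.36); s=lambda u,v:(u/4+220-.37,v/4+170-.37)
ot=[((-188,-78,10),t(197,30)),((-188,38,10),t(405,80)),((78,38,10),t(277,570)),((78,-78,10),t(70,514)),((0,0,63),t(242,413))]
os_=[((78,38,10),s(670,383)),((78,-78,10),s(483,533)),((-188,-78,10),s(40,258)),((0,0,63),s(465,235))]
def W(p,P):
    P=np.atleast_2d(P).astype(float); c,s_=np.cos(p[2]),np.sin(p[2])
    return np.c_[p[0]+c*P[:,0]-s_*P[:,1],p[1]+s_*P[:,0]+c*P[:,1],P[:,2]]
def res(p,which=(0,1)):
    r=[]
    for i,(d,o) in enumerate(((T,ot),(S,os_))):
        if i in which: r.append((proj(d,W(p,[a for a,_ in o]))-np.array([b for _,b in o])).ravel())
    return np.concatenate(r)
for w in((0,1),(0,),(1,)):
    f=least_squares(res,[610,60,3.14-.2],args=(w,)); print(w,f.x,np.abs(f.fun).max(),f.fun)
p=least_squares(res,[610,60,2.9]).x; np.save('p.npy',p)
print('hinge',W(p,(62,0,64.5)))
a=np.deg2rad(138)
for r in(68,178): print(r,W(p,(r*np.cos(a),r*np.sin(a),60)),(proj(T,W(p,(r*np.cos(a),r*np.sin(a),60)))-[240,105])*3.5)
for th in(1.2,1.4,1.57,1.75,1.9):
    e=[(62-48*np.cos(th),y,64.5+48*np.sin(th)) for y in(-18,18)]
    print(th,((proj(S,W(p,e))-[220,170])*4).round().tolist(),((proj(T,W(p,e))-[240,105])*3.5).round().tolist())
E
python3 fit.py
```

```text
(0, 1) [581.21  59.03   2.89] 2.696115061558146 [-1.09 -1.37  0.35 -0.1  -0.45  0.52 -2.32 -0.31 -1.35 -0.34  2.7  -1.41
  0.58 -1.44 -1.2  -2.48  0.83 -0.77]
(0,) [580.7   57.     2.89] 1.0436940509630972 [-0.66 -0.99  0.88 -0.1   0.95  0.77 -1.04  0.32 -0.15 -0.03]
(1,) [580.73  62.4    2.88] 2.1392042049862425 [ 2.14 -0.02 -0.48  0.13 -1.96 -1.69  0.11  0.37]
hinge [[521.21  74.64  64.5 ]]
68 [[618.67   2.27  60.  ]] [[353.66 333.99]]
178 [[679.25 -89.54  60.  ]] [[544.31 209.93]]
1.2 [[525.0, 189.0], [588.0, 151.0]] [[165.0, 500.0], [242.0, 521.0]]
1.4 [[545.0, 193.0], [608.0, 153.0]] [[159.0, 521.0], [237.0, 542.0]]
1.57 [[563.0, 199.0], [625.0, 159.0]] [[155.0, 538.0], [232.0, 560.0]]
1.75 [[581.0, 210.0], [644.0, 169.0]] [[150.0, 557.0], [227.0, 578.0]]
1.9 [[597.0, 221.0], [660.0, 180.0]] [[146.0, 571.0], [223.0, 592.0]]
```

```bash
cat > go.py <<'E'
from h import *
from scipy.spatial.transform import Rotation as R
np.set_printoptions(precision=3,suppress=True)
p=np.load('p.npy')
def W(P):
    c,s=np.cos(p[2]),np.sin(p[2]); return np.array([p[0]+c*P[0]-s*P[1],p[1]+s*P[0]+c*P[1],P[2]])
def inv(P):
    c,s=np.cos(p[2]),np.sin(p[2]); d=np.array(P)-[p[0],p[1],0]; return np.array([c*d[0]+s*d[1],-s*d[0]+c*d[1],d[2]])
def Rt(ang): # tool x at crimper angle ang (rad), pointing down
    a=p[2]+ang; x=np.array([np.cos(a),np.sin(a),0]); y=np.array([0,0,-1.]); return np.c_[x,y,np.cross(x,y)]
def units(P,ang=None,st=None):
    st=st or arm.read_state(); R0=rot(st['ee_rot'])
    t=R0.T@(W(P)-st['position'])/50
    r=np.zeros(3) if ang is None else R.from_matrix(R0.T@Rt(ang)).as_rotvec()/np.deg2rad(8)
    return t,r
E
python3 - <<'E'
from go import *
st=arm.read_state(); R0=rot(st['ee_rot']); print(R0)
for a in(np.pi,0): print(a,units((62+35,0,160),a))
E
```

```text
[[ 0.944  0.    -0.33 ]
 [ 0.33   0.     0.944]
 [ 0.    -1.    -0.   ]]
3.141592653589793 (array([ 9.75 ,  1.427, 10.853]), array([-0.   ,  4.235,  0.   ]))
0 (array([ 9.75 ,  1.427, 10.853]), array([  0.   , -18.265,   0.   ]))
```

Call:
jog_arm --translation '[[9.75, 1.43, 10.85], [9.75, 1.43, 10.85], [9.75, 1.43, 10.85], [9.75, 1.43, 10.85], [9.75, 1.43, 10.85], [9.75, 1.43, 10.85], [9.75, 1.43, 10.85], [9.75, 1.43, 10.85], [9.75, 1.43, 10.85], [9.75, 1.43, 10.85], [9.75, 1.43, 10.85], [9.75, 1.43, 10.85], [9.75, 1.43, 10.85], [9.75, 1.43, 10.85], [9.75, 1.43, 10.85], [9.75, 1.43, 10.85], [9.75, 1.43, 10.85], [9.75, 1.43, 10.85], [9.75, 1.43, 10.85], [9.75, 1.43, 10.85]]' --rot '[[0, 4.23, 0], [0, 4.23, 0], [0, 4.23, 0], [0, 4.23, 0], [0, 4.23, 0], [0, 4.23, 0], [0, 4.23, 0], [0, 4.23, 0], [0, 4.23, 0], [0, 4.23, 0], [0, 4.23, 0], [0, 4.23, 0], [0, 4.23, 0], [0, 4.23, 0], [0, 4.23, 0], [0, 4.23, 0], [0, 4.23, 0], [0, 4.23, 0], [0, 4.23, 0], [0, 4.23, 0]]' --gripper '[0, 0, 0, 0, 0, 0, 0, 0, 0, 0, 0, 0, 0, 0, 0, 0, 0, 0, 0, 0]'

```text
clock: 3.1
position: [487.1, 82.3, 160.2]
ee_rot: [-0.701, 0.09, -0.09, 0.701]
contact_force: [0.2, -0.2, -0.3]
gripper_width: -0.0
```

Call:
jog_arm --translation '[[0, 0.6, 0], [0, 1.19, 0], [0.2, 1.19, 0], [0.35, 1.19, 0], [0.45, 1.19, 0], [0.55, 1.2, 0], [0.65, 1.21, 0], [0.73, 1.24, 0], [0.81, 1.27, 0], [0.88, 1.29, 0], [0.95, 1.33, 0], [1.02, 1.37, 0], [1.09, 1.42, 0], [1.15, 1.48, 0], [1.21, 1.54, 0], [1.27, 1.6, 0], [1.3, 1.65, 0], [1.33, 1.7, 0], [1.36, 1.74, 0], [1.36, 1.74, 0]]' --rot '[[0, 0, 0], [0, 0, 0], [0, 0, 0], [0, 0, 0], [0, 0, 0], [0, 0, 0], [0, 0, 0], [0, 0, 0], [0, 0, 0], [0, 0, 0], [0, 0, 0], [0, 0, 0], [0, 0, 0], [0, 0, 0], [0, 0, 0], [0, 0, 0], [0, 0, 0], [0, 0, 0], [0, 0, 0], [0, 0, 0]]' --gripper '[0, 0, 0, 0, 0, 0, 0, 0, 0, 0, 0, 0, 0, 0, 0, 0, 0, 0, 0, 0]'

```text
clock: 5.1
position: [553.1, 65.1, 72.9]
ee_rot: [-0.701, 0.09, -0.09, 0.701]
contact_force: [0.2, -0.2, -1.5]
gripper_width: 0.1
```

Run:
```python
from go import *
st=arm.read_state(); print(inv(st['position']),st['contact_force'])
d=cam('side'); c=cv2.cvtColor(d['frame'],cv2.COLOR_RGB2BGR)[170:310,220:400]
cv2.imwrite('pics/s2.png',cv2.resize(c,(720,560),interpolation=cv2.INTER_CUBIC))
```

```text
[28.725  1.246 72.918] [ 0.239 -0.156 -1.468]
```

View pics/s2.png

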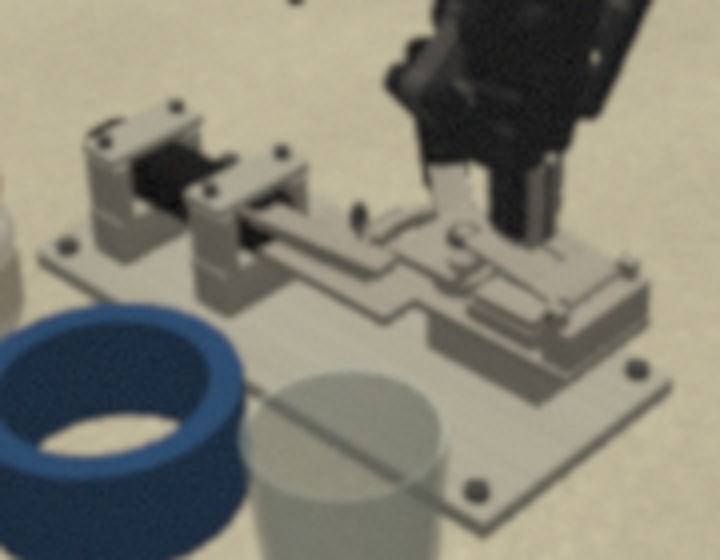

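Picture: the flap is nearly shut, free edge near (465,235), with the fingers on it at about (525,240). Now I'll press it.

Call:
jog_arm --translation '[[0.05, 0.02, 0], [0.08, 0.04, 0], [0.08, 0.06, 0], [0.08, 0.08, 0], [0.08, 0.1, 0], [0.08, 0.12, 0], [0.08, 0.13, 0], [0.08, 0.13, 0]]' --rot '[[0, 0, 0], [0, 0, 0], [0, 0, 0], [0, 0, 0], [0, 0, 0], [0, 0, 0], [0, 0, 0], [0, 0, 0]]' --gripper '[0, 0, 0, 0, 0, 0, 0, 0]'

```text
clock: 5.95
position: [557.3, 64.0, 66.4]
ee_rot: [-0.701, 0.09, -0.09, 0.701]
contact_force: [-0.5, -0.1, 0.2]
gripper_width: -0.2
```

Call:
jog_arm --translation '[[0, 0.01, 0], [0, 0.02, 0], [0, 0.03, 0], [0, 0.03, 0]]' --rot '[[0, 0, 0], [0, 0, 0], [0, 0, 0], [0, 0, 0]]' --gripper '[0, 0, 0, 0]'

```text
clock: 6.35
position: [557.4, 64.0, 66.0]
ee_rot: [-0.701, 0.09, -0.09, 0.701]
contact_force: [-3.6, 0.3, 7.5]
gripper_width: 0.0
```

Call:
jog_arm --translation '[[0, 0.02, 0], [0, 0.04, 0], [0, 0.04, 0], [0, -0.2, 0], [-0.3, -1, 0], [-0.3, -2, 0], [-0.3, -2, 0]]' --rot '[[0, 0, 0], [0, 0, 0], [0, 0, 0], [0, 0, 0], [0, 0, 0], [0, 0, 0], [0, 0, 0]]' --gripper '[0, 0, 0, 0, 0, 0, 0]'

```text
clock: 7.05
position: [547.3, 69.0, 173.6]
ee_rot: [-0.699, 0.084, -0.095, 0.703]
contact_force: [1.8, 0.7, 0.1]
gripper_width: -0.6
```

Run:
```python
from go import *
d=cam('side'); c=cv2.cvtColor(d['frame'],cv2.COLOR_RGB2BGR)[170:310,220:400]
c=c.copy()
for y in(-18,18):
  for x in (62,14):
    q=proj(d,[W((x,y,66))])[0]-[220,170]; print(x,y,q*4)
cv2.imwrite('pics/s3.png',cv2.resize(c,(720,560),interpolation=cv2.INTER_CUBIC))
# handle: approach pose; handle push geometry
for th in(0,.3):
    phi=np.deg2rad(138)+th; u=np.array([np.cos(phi),np.sin(phi)]); n=np.array([np.sin(phi),-np.cos(phi)]) # outward(+y side): opposite of motion
    g=140*u; print(th,'grip',g,'outward',n, W((*g,47)))
    for off in (25+35,25): print(off,W((*(g+off*n),47)))
    for a in (phi+np.pi/2,phi,phi+np.pi,phi-np.pi/2): print(np.rad2deg(a),units((*(g+60*n),140),a)[1])
print(arm.read_state()['joints'],arm.read_state()['position'],arm.read_state()['contact_force'])
```

```text
62 -18 [559.936 306.361]
14 -18 [462.502 256.872]
62 18 [620.88  264.663]
14 18 [523.944 218.32 ]
0 grip [-104.04    93.678] outward [0.669 0.743] [658.323 -57.82   47.   ]
60 [608.244 -90.867  47.   ]
25 [637.457 -71.59   47.   ]
228.0 [-0.011 -6.001  0.078]
138.0 [-0.062  5.249  0.047]
317.99999999999994 [  0.06  -17.25    0.078]
47.99999999999999 [-0.095 16.499 -0.013]
0.3 grip [-127.077   58.748] outward [0.42  0.908] [689.411 -29.814  47.   ]
60 [651.334 -76.184  47.   ]
25 [673.546 -49.135  47.   ]
245.1887338539247 [ 0.001 -8.149  0.081]
155.18873385392467 [-0.054  3.101  0.055]
335.1887338539247 [  0.076 -19.399   0.074]
65.18873385392467 [-0.091 14.351  0.001]
[ 0.421  0.305 -0.276  0.002 -0.979 -2.247] [545.235  68.614 170.249] [-0.057  0.074 -1.448]
```

View pics/s3.png

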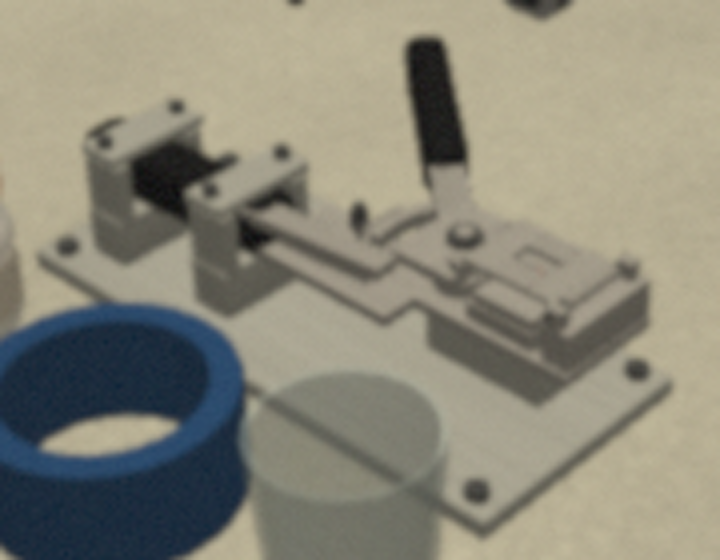

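Picture: the flap lies flat with its edges near the predicted shut lines, and it stays down with the gripper away. Next is the approach to the handle.

```bash
cat >> go.py <<'E'
def hp(th,off,z=40,r=140):
    phi=np.deg2rad(138)+th; u=np.array([np.cos(phi),np.sin(phi)]); n=np.array([np.sin(phi),-np.cos(phi)])
    return (*(r*u+off*n),z),phi+np.pi/2
E
python3 - <<'E'
from go import *
for z in(170,40):
    P,a=hp(0,45,z); print(units(P,a),W(P))
E
```

```text
(array([ 2.223,  0.011, -2.547]), array([-0.011, -6.001,  0.078])) [620.764 -82.605 170.   ]
(array([ 2.2  ,  2.611, -2.561]), array([-0.011, -6.001,  0.078])) [620.764 -82.605  40.   ]
```

Call:
jog_arm --translation '[[2.22, 0.01, -2.55], [2.22, 0.01, -2.55], [2.22, 0.01, -2.55], [2.22, 0.01, -2.55], [2.22, 0.01, -2.55], [2.22, 0.01, -2.55], [2.22, 0.01, -2.55], [2.22, 0.01, -2.55], [2.21, 0.9, -2.56], [2.2, 1.8, -2.56], [2.2, 2.61, -2.56], [2.2, 2.61, -2.56], [2.2, 2.61, -2.56], [2.2, 2.61, -2.56]]' --rot '[[-0.01, -6, 0.08], [-0.01, -6, 0.08], [-0.01, -6, 0.08], [-0.01, -6, 0.08], [-0.01, -6, 0.08], [-0.01, -6, 0.08], [-0.01, -6, 0.08], [-0.01, -6, 0.08], [-0.01, -6, 0.08], [-0.01, -6, 0.08], [-0.01, -6, 0.08], [-0.01, -6, 0.08], [-0.01, -6, 0.08], [-0.01, -6, 0.08]]' --gripper '[0, 0, 0, 0, 0, 0, 0, 0, 0, 0, 0, 0, 0, 0]'

```text
clock: 8.5
position: [622.8, -82.3, 42.7]
ee_rot: [0.678, 0.205, -0.202, -0.677]
contact_force: [0.2, -0.4, 0.5]
gripper_width: 0.0
```

Run:
```python
from go import *
st=arm.read_state(); q=inv(st['position']); P,a=hp(0,0)
phi=np.deg2rad(138); n=np.array([np.sin(phi),-np.cos(phi)]); u=np.array([np.cos(phi),np.sin(phi)])
print('off',q[:2]@n,'r',q[:2]@u,q,units(hp(0,22)[0],a),st['contact_force'])
d=cam('top'); c=cv2.cvtColor(d['frame'],cv2.COLOR_RGB2BGR)[105:275,240:410]
cv2.imwrite('pics/t2.png',cv2.resize(c,(595,595),interpolation=cv2.INTER_CUBIC))
```

```text
off 43.10757209712559 r 140.91299744478184 [-75.874 126.324  42.727] (array([0.422, 0.056, 0.018]), array([0.019, 0.002, 0.027])) [ 0.213 -0.389  0.468]
```

View pics/t2.png

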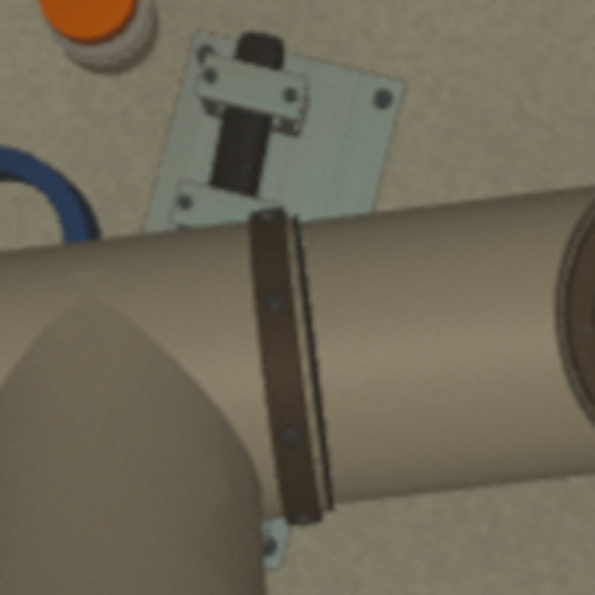

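The arm hides the handle in the top view (only the base end shows, near (270,130)), so I'll rely on force and the side camera.

Call:
jog_arm --translation '[[0.1, 0.05, 0.02], [0.2, 0.05, 0.02], [0.28, 0.05, 0.02], [0.32, 0.05, 0.02], [0.34, 0.05, 0.02], [0.36, 0.05, 0.02], [0.36, 0.05, 0.02]]' --rot '[[0, 0, 0], [0, 0, 0], [0, 0, 0], [0, 0, 0], [0, 0, 0], [0, 0, 0], [0, 0, 0]]' --gripper '[0, 0, 0, 0, 0, 0, 0]'

```text
clock: 9.25
position: [637.3, -71.6, 40.4]
ee_rot: [0.678, 0.205, -0.202, -0.677]
contact_force: [-0.7, 0.8, -0.3]
gripper_width: 0.1
```

```bash
cat > s.py <<'E'
from go import *
st=arm.read_state(); q=inv(st['position']); R0=rot(st['ee_rot'])
F=R0.T@st['contact_force']; xa=R0[:,0]; ang=np.arctan2(xa[1],xa[0])-p[2]
thx=(ang-np.pi/2-np.deg2rad(138)+np.pi)%(2*np.pi)-np.pi
# handle angle if finger face in contact, half depth 11 -> off 21
rr=np.hypot(*q[:2]); th=np.arctan2(q[1],q[0])+np.arcsin(21/rr)-np.deg2rad(138)
print('t',st['clock'],'q',q,'Ftool',F,'yaw th',thx,'th(off21)',th,'r',np.sqrt(rr**2-441))
E
python3 s.py
```

```text
t 9.25 q [-87.108 112.285  40.361] Ftool [-0.155  0.33   1.081] yaw th 0.0002274389775598351 th(off21) -0.029650415490786397 r 140.5512586307546
```

Call:
jog_arm --translation '[[0.02, 0, 0], [0.04, 0, 0], [0.06, 0, 0], [0.06, 0, 0]]' --rot '[[0, 0, 0], [0, 0, 0], [0, 0, 0], [0, 0, 0]]' --gripper '[0, 0, 0, 0]'

```text
clock: 9.65
position: [639.9, -69.9, 40.4]
ee_rot: [0.678, 0.205, -0.202, -0.677]
contact_force: [-0.3, -0.2, -0.1]
gripper_width: 0.1
```

Call:
jog_arm --translation '[[0.02, 0, 0], [0.04, 0, 0], [0.04, 0, 0]]' --rot '[[0, 0, 0], [0, 0, 0], [0, 0, 0]]' --gripper '[0, 0, 0]'

```text
clock: 9.95
position: [641.7, -68.7, 40.4]
ee_rot: [0.678, 0.205, -0.202, -0.677]
contact_force: [0.1, 0.4, -0.9]
gripper_width: -0.1
```

Call:
jog_arm --translation '[[0.02, 0, 0], [0.04, 0, 0], [0.04, 0, 0]]' --rot '[[0, 0, 0], [0, 0, 0], [0, 0, 0]]' --gripper '[0, 0, 0]'

```text
clock: 10.25
position: [642.2, -68.2, 40.3]
ee_rot: [0.678, 0.204, -0.203, -0.677]
contact_force: [-4.2, -3.2, 2.8]
gripper_width: -0.0
```

```bash
python3 s.py
```

```text
t 10.25 q [-91.108 107.81   40.349] Ftool [-5.276 -2.767 -0.374] yaw th 1.7946254636136416e-05 th(off21) 0.013200314604649321 r 139.58017337782042
```

Call:
jog_arm --translation '[[0.04, 0, 0], [0.08, -0.01, 0], [0.12, -0.01, -0.01], [0.16, -0.01, -0.02], [0.19, -0.01, -0.02], [0.19, -0.01, -0.02]]' --rot '[[0, -0.1, 0], [0, -0.2, 0], [0, -0.3, 0], [0, -0.4, 0], [0, -0.43, 0], [0, -0.43, 0]]' --gripper '[0, 0, 0, 0, 0, 0]'

```text
clock: 10.85
position: [649.6, -64.4, 40.4]
ee_rot: [0.671, 0.223, -0.224, -0.671]
contact_force: [-4.6, -2.7, 1.7]
gripper_width: -0.5
```

```bash
python3 s.py
```

```text
t 10.85 q [-97.29  102.244  40.424] Ftool [-5.285 -1.647  0.584] yaw th 0.05979899469098626 th(off21) 0.07216456606621824 r 139.5648090352419
```

Call:
jog_arm --translation '[[0.04, 0, 0], [0.06, 0, 0], [0.07, 0, -0.01], [0.07, 0, -0.01]]' --rot '[[0, -0.05, 0], [0, -0.1, 0], [0, -0.12, 0], [0, -0.12, 0]]' --gripper '[0, 0, 0, 0]'

```text
clock: 11.25
position: [651.8, -63.2, 40.3]
ee_rot: [0.669, 0.228, -0.23, -0.669]
contact_force: [-4.2, -3.6, 1.6]
gripper_width: 0.1
```

```bash
python3 s.py
```

```text
t 11.25 q [-99.084 100.527  40.346] Ftool [-5.549 -1.576 -0.294] yaw th 0.07647200015441058 th(off21) 0.08974552026132265 r 139.57868328111644
```

Call:
jog_arm --translation '[[0.04, 0, 0], [0.06, 0, 0], [0.07, 0, -0.01], [0.07, 0, -0.01]]' --rot '[[0, -0.05, 0], [0, -0.1, 0], [0, -0.12, 0], [0, -0.12, 0]]' --gripper '[0, 0, 0, 0]'

```text
clock: 11.65
position: [653.6, -62.2, 40.4]
ee_rot: [0.667, 0.232, -0.237, -0.667]
contact_force: [-5.1, -3.3, 3.2]
gripper_width: 0.1
```

```bash
python3 s.py
```

```text
t 11.65 q [-100.543   99.073   40.371] Ftool [-6.038 -3.152  0.62 ] yaw th 0.09311048975066605 th(off21) 0.10433606926414862 r 139.58268992054147
```

Call:
jog_arm --translation '[[0.04, 0, 0], [0.06, 0, 0], [0.06, 0, 0]]' --rot '[[0, -0.05, 0], [0, -0.07, 0], [0, -0.07, 0]]' --gripper '[0, 0, 0]'

```text
clock: 11.95
position: [655.3, -61.0, 40.4]
ee_rot: [0.666, 0.235, -0.241, -0.666]
contact_force: [-2.9, -4.3, 2.7]
gripper_width: 0.1
```

```bash
python3 s.py
```

```text
t 11.95 q [-101.909   97.549   40.416] Ftool [-4.954 -2.638 -1.501] yaw th 0.10275436007330718 th(off21) 0.11891242000857583 r 139.49947406660388
```

Call:
jog_arm --translation '[[0.04, 0, 0], [0.06, 0, 0], [0.06, 0, 0]]' --rot '[[0, -0.05, 0], [0, -0.07, 0], [0, -0.07, 0]]' --gripper '[0, 0, 0]'

```text
clock: 12.25
position: [656.8, -60.1, 40.4]
ee_rot: [0.665, 0.237, -0.245, -0.664]
contact_force: [-4.2, -4.0, 3.0]
gripper_width: 0.3
```

```bash
python3 s.py
```

```text
t 12.25 q [-103.085   96.248   40.417] Ftool [-5.828 -2.977 -0.354] yaw th 0.11246194058011838 th(off21) 0.13138353964635785 r 139.46082858833157
```

Run:
```python
from go import *
d=cam('side','side4.png'); c=cv2.cvtColor(d['frame'],cv2.COLOR_RGB2BGR)[130:290,220:420]
for th in(0,.1,.2,.3,.4):
    print(th,[((proj(d,[W(hp(th,o,60,r)[0])])[0]-[220,130])*4).round().tolist() for r in(68,178) for o in (10,-10)])
cv2.imwrite('pics/s4.png',cv2.resize(c,(800,640),interpolation=cv2.INTER_CUBIC)[:600])
```

```text
0 [[474.0, 307.0], [427.0, 310.0], [449.0, 189.0], [407.0, 191.0]]
0.1 [[457.0, 307.0], [411.0, 312.0], [411.0, 191.0], [370.0, 195.0]]
0.2 [[441.0, 308.0], [396.0, 316.0], [374.0, 194.0], [333.0, 201.0]]
0.3 [[425.0, 310.0], [381.0, 320.0], [338.0, 200.0], [298.0, 208.0]]
0.4 [[410.0, 312.0], [368.0, 325.0], [302.0, 207.0], [263.0, 217.0]]
```

View pics/s4.png

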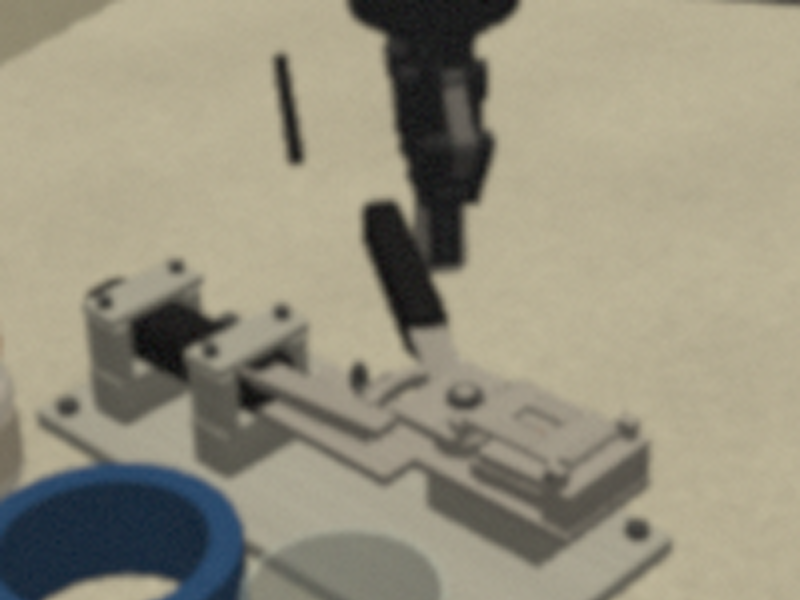

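```bash
cat > v.py <<'E'
from s import *
from scipy.optimize import minimize_scalar
def edges(img):
    g=cv2.GaussianBlur(cv2.cvtColor(img,cv2.COLOR_BGR2GRAY).astype(np.float32),(3,3),0); out=[]
    for r in range(185,203):
        # outermost left light->dark crossing of 85 in the handle band
        x=np.arange(285,345); v=g[r,285:345]; k=np.where((v[:-1]>85)&(v[1:]<=85))[0]
        if len(k): k=k[0]; out.append((x[k]+(v[k]-85)/(v[k]-v[k+1]),r))
    return np.array(out)
def fit(img,d):
    e=edges(img)
    def cost(th):
        a=[proj(d,[W(hp(th,-10,48,r)[0])])[0] for r in(75,178)]
        xp=a[0][0]+(e[:,1]-a[0][1])*(a[1][0]-a[0][0])/(a[1][1]-a[0][1]); return np.median(np.abs(xp-e[:,0]))
    m=minimize_scalar(cost,bounds=(-.15,.6),method='bounded',options=dict(xatol=1e-4)); return m.x,m.fun,len(e)
d=cam('side'); img=cv2.cvtColor(d['frame'],cv2.COLOR_RGB2BGR)
a,b=fit(cv2.imread('pics/side1.png'),d),fit(img,d)
print('ref',a,'now',b,'VIS',b[0]-a[0])
E
python3 v.py
```

```text
t 12.3 q [-103.09    96.253   40.434] Ftool [-6.356 -2.09  -1.673] yaw th 0.11237601208987158 th(off21) 0.13137604355606358 r 139.467430929763
ref (np.float64(0.01616495933926469), np.float64(0.05366601287391859), 18) now (np.float64(0.1459207983925425), np.float64(0.21140790309829072), 18) VIS 0.1297558390532778
```

Call:
jog_arm --translation '[[0.04, 0, 0], [0.08, 0, -0.01], [0.12, 0, -0.01], [0.15, 0, -0.01], [0.15, 0, -0.01]]' --rot '[[0, -0.12, 0], [0, -0.24, 0], [0, -0.36, 0], [0, -0.45, 0], [0, -0.45, 0]]' --gripper '[0, 0, 0, 0, 0]'

```text
clock: 12.85
position: [662.5, -56.5, 40.4]
ee_rot: [0.657, 0.258, -0.266, -0.657]
contact_force: [-4.2, -5.3, 1.8]
gripper_width: -0.3
```

```bash
python3 v.py
```

```text
t 12.85 q [-107.702   91.336   40.447] Ftool [-6.709 -1.686 -0.941] yaw th 0.17526402922047168 th(off21) 0.17894371645521812 r 139.64584523298342
ref (np.float64(0.01616495933926469), np.float64(0.05366601287391859), 18) now (np.float64(0.1960812240173938), np.float64(0.14633323461455916), 18) VIS 0.17991626467812913
```

Call:
jog_arm --translation '[[0.04, 0, 0], [0.05, 0, 0], [0.05, 0, 0]]' --rot '[[0, -0.04, 0], [0, -0.06, 0], [0, -0.06, 0]]' --gripper '[0, 0, 0]'

```text
clock: 13.2
position: [663.5, -55.7, 40.5]
ee_rot: [0.656, 0.26, -0.269, -0.655]
contact_force: [-3.2, -4.9, 1.9]
gripper_width: 0.0
```

```bash
python3 v.py
```

```text
t 13.2 q [-108.537   90.302   40.458] Ftool [-5.714 -1.84  -1.34 ] yaw th 0.18330292644545843 th(off21) 0.18838055884951999 r 139.61985745819192
ref (np.float64(0.01616495933926469), np.float64(0.05366601287391859), 18) now (np.float64(0.20949800725930226), np.float64(0.2413704356049493), 18) VIS 0.19333304792003758
```

Call:
jog_arm --translation '[[0.04, 0, 0], [0.05, 0, 0], [0.05, 0, 0]]' --rot '[[0, -0.04, 0], [0, -0.06, 0], [0, -0.06, 0]]' --gripper '[0, 0, 0]'

```text
clock: 13.55
position: [664.4, -55.0, 40.4]
ee_rot: [0.655, 0.262, -0.273, -0.654]
contact_force: [-3.3, -4.7, 1.6]
gripper_width: 0.2
```

```bash
python3 v.py
```

```text
t 13.55 q [-109.223   89.453   40.438] Ftool [-5.625 -1.55  -1.026] yaw th 0.19148958489304135 th(off21) 0.19612298463446098 r 139.60876667803814
ref (np.float64(0.01616495933926469), np.float64(0.05366601287391859), 18) now (np.float64(0.21528182984827177), np.float64(0.29495217897135717), 18) VIS 0.1991168705090071
```

Call:
jog_arm --translation '[[0.04, 0, 0], [0.05, 0, 0], [0.05, 0, 0]]' --rot '[[0, -0.04, 0], [0, -0.06, 0], [0, -0.06, 0]]' --gripper '[0, 0, 0]'

```text
clock: 13.9
position: [665.2, -54.5, 40.5]
ee_rot: [0.654, 0.263, -0.276, -0.653]
contact_force: [-4.0, -6.3, 3.2]
gripper_width: 0.1
```

```bash
python3 v.py
```

```text
t 13.9 q [-109.818   88.765   40.507] Ftool [-7.338 -3.125 -1.615] yaw th 0.19951918863025675 th(off21) 0.20253514278820717 r 139.63556317604576
ref (np.float64(0.01616495933926469), np.float64(0.05366601287391859), 18) now (np.float64(0.22167628386565458), np.float64(0.2597568816673572), 18) VIS 0.2055113245263899
```

Call:
jog_arm --translation '[[0.04, 0, 0], [0.05, 0, 0], [0.05, 0, 0]]' --rot '[[0, -0.04, 0], [0, -0.06, 0], [0, -0.06, 0]]' --gripper '[0, 0, 0]'

```text
clock: 14.25
position: [666.3, -53.6, 40.5]
ee_rot: [0.653, 0.265, -0.28, -0.652]
contact_force: [-3.8, -3.6, 2.7]
gripper_width: 0.1
```

```bash
python3 v.py
```

```text
t 14.25 q [-110.667   87.631   40.515] Ftool [-5.3  -2.64  0.21] yaw th 0.20763478543442737 th(off21) 0.21261011655609474 r 139.59062910340393
ref (np.float64(0.01616495933926469), np.float64(0.05366601287391859), 18) now (np.float64(0.23454554526032556), np.float64(0.24409665715680262), 18) VIS 0.21838058592106088
```

Call:
jog_arm --translation '[[0.04, 0, 0], [0.05, 0, 0], [0.05, 0, 0]]' --rot '[[0, -0.04, 0], [0, -0.06, 0], [0, -0.06, 0]]' --gripper '[0, 0, 0]'

```text
clock: 14.6
position: [667.3, -52.8, 40.5]
ee_rot: [0.652, 0.267, -0.283, -0.651]
contact_force: [-3.5, -5.5, 2.9]
gripper_width: -0.2
```

```bash
python3 v.py
```

```text
t 14.6 q [-111.447   86.613   40.521] Ftool [-6.43  -2.753 -1.334] yaw th 0.21590454031791317 th(off21) 0.22170970023862147 r 139.5757392737336
ref (np.float64(0.01616495933926469), np.float64(0.05366601287391859), 18) now (np.float64(0.24334106408803), np.float64(0.29930678195378846), 18) VIS 0.22717610474876532
```

Call:
jog_arm --translation '[[0.04, 0, 0], [0.05, 0, 0], [0.05, 0, 0]]' --rot '[[0, -0.04, 0], [0, -0.06, 0], [0, -0.06, 0]]' --gripper '[0, 0, 0]'

```text
clock: 14.95
position: [668.0, -52.3, 40.6]
ee_rot: [0.651, 0.269, -0.287, -0.65]
contact_force: [-3.6, -5.1, 2.6]
gripper_width: -0.0
```

```bash
python3 v.py
```

```text
t 14.95 q [-112.013   85.915   40.551] Ftool [-6.224 -2.494 -0.961] yaw th 0.22397394770825052 th(off21) 0.22804946096683576 r 139.59679756722863
ref (np.float64(0.01616495933926469), np.float64(0.05366601287391859), 18) now (np.float64(0.251078586761279), np.float64(0.29122704923580045), 18) VIS 0.2349136274220143
```

Call:
jog_arm --translation '[[0.04, 0, 0], [0.08, 0, -0.01], [0.12, 0, -0.01], [0.15, 0, -0.01], [0.15, 0, -0.01]]' --rot '[[0, -0.12, 0], [0, -0.24, 0], [0, -0.36, 0], [0, -0.4, 0], [0, -0.4, 0]]' --gripper '[0, 0, 0, 0, 0]'

```text
clock: 15.5
position: [673.2, -48.1, 40.5]
ee_rot: [0.643, 0.286, -0.305, -0.642]
contact_force: [-3.4, -3.9, 1.7]
gripper_width: -0.0
```

```bash
python3 v.py
```

```text
t 15.5 q [-115.995   80.526   40.537] Ftool [-5.243 -1.577  0.074] yaw th 0.2798163264107103 th(off21) 0.2754757709855409 r 139.6358934859825
ref (np.float64(0.01616495933926469), np.float64(0.05366601287391859), 18) now (np.float64(0.302222593741763), np.float64(0.41306633338393794), 18) VIS 0.2860576344024983
```

Call:
jog_arm --translation '[[0.04, 0, 0], [0.05, 0, 0], [0.05, 0, 0]]' --rot '[[0, -0.04, 0], [0, -0.06, 0], [0, -0.06, 0]]' --gripper '[0, 0, 0]'

```text
clock: 15.85
position: [674.2, -47.2, 40.6]
ee_rot: [0.642, 0.288, -0.308, -0.64]
contact_force: [-3.2, -5.2, 1.6]
gripper_width: 0.5
```

```bash
python3 v.py
```

```text
t 15.85 q [-116.775   79.428   40.584] Ftool [-6.058 -1.474 -0.896] yaw th 0.2879007044159341 th(off21) 0.28498973365779845 r 139.6575984482194
ref (np.float64(0.01616495933926469), np.float64(0.05366601287391859), 18) now (np.float64(0.3145658815726058), np.float64(0.4121786361035902), 18) VIS 0.2984009222333411
```

Call:
jog_arm --translation '[[0.04, 0, 0], [0.05, 0, 0], [0.05, 0, 0]]' --rot '[[0, -0.04, 0], [0, -0.06, 0], [0, -0.06, 0]]' --gripper '[0, 0, 0]'

```text
clock: 16.2
position: [675.0, -46.5, 40.6]
ee_rot: [0.64, 0.29, -0.312, -0.639]
contact_force: [-2.9, -5.6, 2.8]
gripper_width: 0.1
```

```bash
python3 v.py
```

```text
t 16.2 q [-117.357   78.527   40.601] Ftool [-6.233 -2.66  -1.312] yaw th 0.29603538755188286 th(off21) 0.2926061783174623 r 139.6359590956184
ref (np.float64(0.01616495933926469), np.float64(0.05366601287391859), 18) now (np.float64(0.32306327775403987), np.float64(0.4719565708242044), 18) VIS 0.30689831841477516
```

Call:
jog_arm --translation '[[0.04, 0, 0], [0.05, 0, 0], [0.05, 0, 0]]' --rot '[[0, -0.04, 0], [0, -0.05, 0], [0, -0.05, 0]]' --gripper '[0, 0, 0]'

```text
clock: 16.55
position: [675.7, -45.9, 40.6]
ee_rot: [0.64, 0.291, -0.315, -0.638]
contact_force: [-4.1, -5.8, 3.3]
gripper_width: -0.1
```

```bash
python3 v.py
```

```text
t 16.55 q [-117.842   77.818   40.612] Ftool [-7.222 -3.05  -0.477] yaw th 0.30265253996411356 th(off21) 0.2986803388198367 r 139.6474376204154
ref (np.float64(0.01616495933926469), np.float64(0.05366601287391859), 18) now (np.float64(0.32968297339694985), np.float64(0.48492003266756), 18) VIS 0.31351801405768515
```

Call:
jog_arm --translation '[[0.04, 0, 0], [0.05, 0, 0], [0.05, 0, 0]]' --rot '[[0, -0.04, 0], [0, -0.05, 0], [0, -0.05, 0]]' --gripper '[0, 0, 0]'

```text
clock: 16.9
position: [676.2, -45.4, 40.6]
ee_rot: [0.639, 0.292, -0.318, -0.637]
contact_force: [-3.9, -5.2, 3.3]
gripper_width: 0.3
```

```bash
python3 v.py
```

```text
t 16.9 q [-118.244   77.167   40.65 ] Ftool [-6.593 -3.112 -0.166] yaw th 0.30935352860434495 th(off21) 0.3041157170726074 r 139.62608785867144
ref (np.float64(0.01616495933926469), np.float64(0.05366601287391859), 18) now (np.float64(0.3348077744977521), np.float64(0.5559790410172809), 18) VIS 0.3186428151584874
```

Call:
jog_arm --translation '[[0.04, 0, 0], [0.05, 0, 0], [0.05, 0, 0]]' --rot '[[0, -0.04, 0], [0, -0.05, 0], [0, -0.05, 0]]' --gripper '[0, 0, 0]'

```text
clock: 17.25
position: [677.8, -43.8, 40.6]
ee_rot: [0.638, 0.294, -0.32, -0.636]
contact_force: [-3.3, -2.4, 1.8]
gripper_width: 0.0
```

```bash
python3 v.py
```

```text
t 17.25 q [-119.334   75.194   40.645] Ftool [-4.014 -1.685  1.137] yaw th 0.3161093010776366 th(off21) 0.3202083993447933 r 139.47697607449822
ref (np.float64(0.01616495933926469), np.float64(0.05366601287391859), 18) now (np.float64(0.3537207613955016), np.float64(0.5323811002941738), 18) VIS 0.3375558020562369
```

Call:
jog_arm --translation '[[0.04, 0, 0], [0.05, 0, 0], [0.05, 0, 0]]' --rot '[[0, -0.04, 0], [0, -0.05, 0], [0, -0.05, 0]]' --gripper '[0, 0, 0]'

```text
clock: 17.6
position: [679.5, -41.9, 40.6]
ee_rot: [0.636, 0.297, -0.323, -0.635]
contact_force: [-1.9, -3.8, 2.3]
gripper_width: -0.0
```

```bash
python3 v.py
```

```text
t 17.6 q [-120.571   72.913   40.648] Ftool [-4.275 -2.148 -0.849] yaw th 0.3234968638354623 th(off21) 0.3387428844800153 r 139.3289522256831
ref (np.float64(0.01616495933926469), np.float64(0.05366601287391859), 18) now (np.float64(0.3711536986139631), np.float64(0.7107686560811715), 18) VIS 0.3549887392746984
```

```bash
python3 v.py
python3 - <<'E'
from go import *
d=cam('side'); c=cv2.cvtColor(d['frame'],cv2.COLOR_RGB2BGR)[130:345,170:450]
cv2.imwrite('pics/s5.png',cv2.resize(c,(780,599),interpolation=cv2.INTER_CUBIC))
for t in['sample_jar','tape_roll','beaker']:
    for r in spotter.look_for('side',t)[:1]: print(t,r['score'],toworld(d,r['centre']))
E
```

```text
t 17.65 q [-120.576   72.886   40.629] Ftool [-4.173 -1.377 -1.202] yaw th 0.3234442503840871 th(off21) 0.3389347519744148 r 139.31915929066358
ref (np.float64(0.01616495933926469), np.float64(0.05366601287391859), 18) now (np.float64(0.37155497998889847), np.float64(0.7277308587788127), 18) VIS 0.35539002064963376
sample_jar 0.93 [771.722 148.211  48.772]
tape_roll 0.94 [661.058 196.349  34.527]
beaker 0.87 [544.62  218.366  57.429]
```

View pics/s5.png

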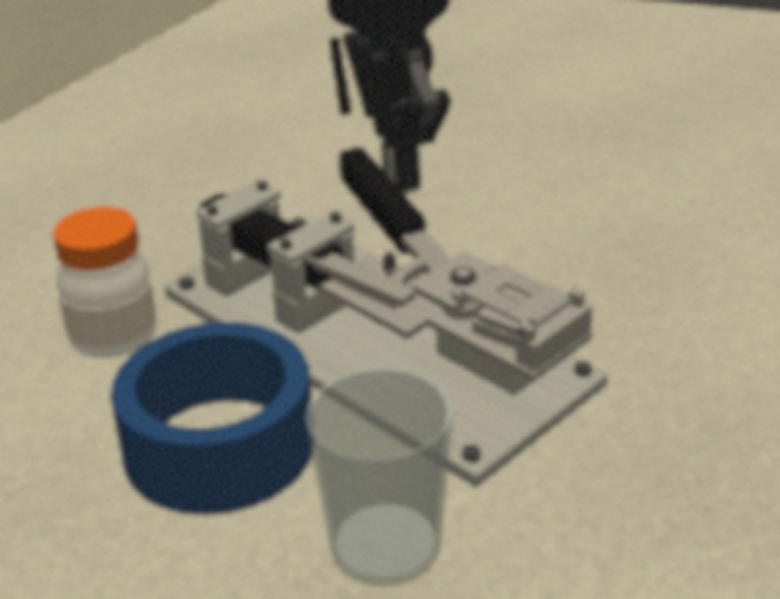

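Picture: the flap is flat (window at about (517,293)), the finger bears on the grip near (400,185), and the jar, tape and beaker haven't moved. Handing in.

```bash
python3 -c "
from bench import job_done; print(job_done())"; python3 s.py
```

```text
the job is handed in; nothing more can be done
None
the job is handed in; nothing more can be done
```

The flap is shut and the handle is held pressed past the third click, short of the fourth. I handed the job in at about 17.7 s on the clock.

- **Flap:** I swung it over with the shut fingertips and pressed until it stopped hard at 66 mm, the given shut height, at about 7.5 N. I then pressed a little more and lifted away. It stayed flat with the gripper clear, and the last picture still shows it flat.
- **Handle:** I pushed it in small steps.
  - **First click:** inferred from angle and a small force change of about 1 N.
  - **Second click:** the force fell from 7.3 to 5.3 N.
  - **Third click:** the force fell from 6.6 to 4.0 N, with a jump forward.
- **Final hold:** the push was steady at about 4.2 N.
- **Angle checks disagree slightly:** the arm's position gives 0.34 rad (about 0.32 after subtracting the contact offset), while the side camera gives 0.355. The camera fit got worse as the handle closed. Both fall between the third click (about 0.29) and the fourth (about 0.39).
- **Bystanders:** the jar, tape roll and beaker measured within about 4 mm of where they started, which is within the detector's error.

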